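# Push the control module into the heater base until its catch drops

### The job

Slide the loose flat control module, slotted end first, into the open bay under the steel heater base, and push it in against the sprung buffer until the drop catch falls into the module's slot and holds it there. Push gently: do not ram the buffer towards the end of its travel, and leave the screwdriver, the spray can and the screw bin alone.

Things in the scene. Friction and masses are not known exactly. Their poses are not given: they have to be found in the camera images.
- module: Flat aluminium box loose on the bench, 120 long (x) x 100 wide (y) x 32 mm high, 0.25 to 0.5 kg, too wide to grip. Origin: centre of its underside; z up. +x is its leading end: an 8 mm thick front bar and, right behind it, a slot in the top, 32 long x 40 mm wide.
- module_back (a point): Middle of the module's plain flat back face (two dark sockets), 16 mm up, 60 mm behind its origin: where to push.
- chassis: Fixed stainless base of a half-built heater, 270 wide (y) x 240 deep (x) x 42 mm high, fittings up to 75 mm. Origin: on the bench in the middle of the bay's mouth; +x runs into the bay, z up. The bay is a straight tunnel on the bare bench (no step), 108 mm between its side walls, roof underside 38 mm above the bench.
- bay_mouth (a point): Middle of the bay's mouth, 19 mm above the bench; axes as the chassis. The sprung buffer's rest face lies 74 to 102 mm farther in (differs from unit to unit, not measured). When the catch holds the module, its back face still stands 14 to 42 mm out of the mouth.
- catch (a joint): Height (m) of the drop catch that hangs through a slot in the bay's roof: 0 when down (as at the start), about 0.006 while it rides on the module's front bar, 0 again once fallen into the module's slot. 100 g, sliding freely up and down, sloping lead-in on the mouth's side; its round dark knob (22 mm) shows above the roof.
- buffer (a joint): How far (m) the sprung buffer inside the bay is pushed in: 0 free, 0.016 at the end of its travel; 4 N at first touch plus 0.8 N per mm. The catch falls when it is pushed about 0.004 in; the module, let go, is then held there at about 0.004.
- screwdriver: Screwdriver lying on the bench, about 200 mm long along its x. Bystander.
- spray_can: White spray can standing on the bench, 54 mm across, 150 mm high; origin at its foot. Bystander.
- screw_bin: Blue plastic bin, 110 x 90 x 50 mm; origin under its centre. Bystander.
Mind the look-alikes: they are no part of the job. There is more than one size of the part that bears catch; the job needs the smallest. Of the things shaped like the module, the aluminium one is meant.

How it is judged:
At the end, for the whole second after the job is handed in: The module lies flat in the bay (its origin at least 10 mm inside the mouth, within 8 mm of the bay's middle line and 0.12 rad of its direction), at rest and released, with the catch down (below 3 mm) in its slot and the buffer still held 2 to 8 mm in (value of joint buffer between 0.002 and 0.008 m and value of joint catch below 0.003 m and x of module in the frame of chassis above 0.01 m and y of module in the frame of chassis between -0.008 and 0.008 m and angle between the x axis of module and the x axis of chassis, either way round below 0.12 rad and angle between module's own z axis and vertical below 0.08 rad and linear speed of module below 0.01 m/s); the robot touches nothing.
It fails at once if the buffer is rammed (pushed in more than 12 mm) (value of joint buffer above 0.012 m).
It fails at once if the screwdriver, spray can or screw bin is moved more than 25 mm or the can tipped (distance of any of screwdriver, spray_can, screw_bin from where it was at the start of the episode above 0.025 m or angle between spray_can's own z axis and vertical above 0.4 rad).
It also fails if it takes over 64 s, if anything falls off the work surface, if the arm or the gripper's body presses on something with over 40 N, if the wrist force passes 120 N, or if a joint passes its speed limit or range.

### The arm

A 6-joint arm with a two-finger parallel gripper is mounted at the origin on the work surface. World frame = base frame: x ahead of the robot, y to its left, z up, the work surface at z = 0. Lengths are in m, angles in rad, forces in N, time in s.
With the tool pointing down it reaches from about 0.225 to 0.875 m from the base axis. Payload 3.4 kg.
Tool frame: the origin (TCP) lies between the finger pads; the fingertips stand r.nose_length ahead of it and the grasp point (between the pads) lies 6 mm ahead of it (r.nose_length is the distance from the TCP to the fingertips, in m); z points along the fingers, y is the line along which they close (so a half turn about z gives the same grasp; the last joint's range is limited). The gripper opens to 85 mm and grips with 20 to 120 N. Pads are 22 mm wide; open, the fingers measure 114 mm over their backs; the gripper's body (76 mm by 85 mm) begins 54 mm behind the grasp point. The pads swing forward as they close: fully open they stand 13 mm farther back than shut.
Start: joints at [1.114, 0.276, 1.505, -0, 1.361, -0.121], TCP at [0.189, 0.543, 0.233] pointing down, gripper open.
Joint ranges: [-2.89, 2.89], [-0.75, 2.08], [0.22, 2.7], [-1.18, 4.32], [0.11, 2.71], [-2.7, 2.7]. Speed limits (rad/s): [2.57, 2.57, 3.14, 3.14, 3.14, 3.14].

### API

Orientations are given as a unit quaternion [w, x, y, z].
In Python, from workcell import r gives the robot as it stands. The module is installed in compiled form; this text tells all that it offers.
- The arm moves only by the shell command python3 -m inch 'ROWS'. ROWS is JSON, a list of rows, each a list of 7 numbers: the turn, a rotation vector about the tool's x, y, z in degrees, then the shift along the tool's x, y, z in cm, then the finger opening in cm, from 0 to 8.54. A call has 1 to 10 rows; each row shifts and turns the commanded pose from where the row before left it, along the tool's axes as they then stand; what a row does not reach is not made up. A row lasts 1/8 s, in which the tool goes at most 62.5 mm and 10.7 degrees, less where a joint would pass 70% of its speed; a pose out of reach is approached as far as the arm can. A call with a gripper value outside its range is refused whole. The fingers move at their own pace and stop on an object; the grip force is fixed at half the most. Time passes only in rows, so rows that do not move let the fingers close. It gives the time, the measured TCP pose, the force, the opening and the grip force at its end, in the units of the state.
- r.get_state(): the state, without advancing time (a new reading comes with each control period).
- r.grab_frame(name): name is "scene" or "side" or "wrist"; returns a dict with "frame" (384x512x3 uint8, red, green, blue), "camera_matrix" (3x3 intrinsics, pixels), "world_from_camera" (4x4, takes a point from camera to world coordinates). Camera axes: x right, y up, looking along -z (the intrinsics and any distortion apply to the point x, -y, -z); pixel columns grow to the right and rows downward; lengths in m; the calibration is good to about 2 mm. A picture is of the moment at which its call begins. There is no depth.
- r.job_done(): hands the job in; it is judged then, once.
Trained networks look in the newest picture that a camera, given by its name, has taken for a name from the list of things; names that differ only in an ending like _2 or _b are one class to them, and where a whole thing is asked for, a point or a joint stands for the part that bears it (a point fixed in the world has none). Each returns a list of dicts, best first, with "p" (0 to 1); they miss things now and then, are a little off and sometimes report something else, mostly with a low value. They report only what shows in the picture. A call takes as long as a camera call. They do not tell look-alikes from the thing itself.
- r.masks_of(camera, target): "region" (384x512 bool, what is visible of it) and "box" ([left, top, right, bottom] in pixels, round what is visible of it).
- r.landmark_of(camera, target): "uv" ([column, row] in pixels: a listed point, or the origin of a listed thing).
The state is a dict: "time_s": time; "joint_positions": joint angles; "joint_vel": joint speeds; "joint_efforts": joint torques, N m; "tcp_pos": TCP position; "tool_rot": TCP orientation; "contact_force": force on the tool from outside, world axes, zero at the start; "ft_torque": the same for the moment, N m; "grip_width": finger opening in m; "grip_force": force on a finger pad.
Only numpy, scipy, OpenCV 4.12 (cv2) and the standard library are available. Lean on these libraries where they do the work, as an engineer would, in place of code of your own. Each camera call takes 0.05 s, during which the arm holds its last target. There are 200 camera calls.

## Working session

There is one attempt and no reset: what is moved stays moved. The work goes in short steps, Python scripts to look and compute and a shell command to move; the robot and the scene stay as the last step left them, time stands still between calls to the robot, and variables do not carry over. Pictures are saved under pics/ and viewed, at most 10 in all, crops included, and the job is handed in when it is done.

```bash
mkdir -p pics; cat > h.py <<'E'
import numpy as np, cv2
from workcell import r
def snap(n,fn=None):
    f=r.grab_frame(n)
    if fn: cv2.imwrite('pics/'+fn,cv2.cvtColor(f['frame'],cv2.COLOR_RGB2BGR))
    return f
def pix2w(f,uv,z):
    K=np.array(f['camera_matrix']);T=np.array(f['world_from_camera'])
    d=np.linalg.solve(K,[uv[0],uv[1],1]);d=T[:3,:3]@[d[0],-d[1],-d[2]]
    o=T[:3,3];return o+d*(z-o[2])/d[2]
E
python3 - <<'E'
from h import *
s=r.get_state();print(s['tcp_pos'],s['tool_rot'],r.nose_length)
ims=[]
for c in ['scene','side']:
    f=snap(c);ims.append(f['frame']);print(c,f['world_from_camera'][:3,3] if hasattr(f['world_from_camera'],'shape') else f['world_from_camera'])
    for t,z in [('module',0),('module_back',.016),('chassis',0),('bay_mouth',.019),('catch',.05),('screwdriver',0),('spray_can',0),('screw_bin',0)]:
        for d in r.landmark_of(c,t)[:4]:
            print(t,round(d['p'],2),np.round(d['uv']),np.round(pix2w(f,d['uv'],z)[:2],3))
cv2.imwrite('pics/a.png',cv2.cvtColor(ims[0],cv2.COLOR_RGB2BGR))
cv2.imwrite('pics/b.png',cv2.cvtColor(ims[1],cv2.COLOR_RGB2BGR))
E
```

```text
[0.18925891 0.5423994  0.23202814] [-2.58687549e-04  1.67113322e-01  9.85937253e-01 -8.96761293e-04] 0.025
scene [ 1.17659115 -0.40745825  0.81074139]
module 0.98 [174. 170.] [ 0.332 -0.158]
module 0.71 [240. 204.] [ 0.565 -0.064]
module 0.69 [216. 292.] [ 0.764 -0.252]
module_back 0.87 [216. 200.] [ 0.524 -0.118]
module_back 0.81 [299. 278.] [ 0.849 -0.077]
module_back 0.75 [188. 174.] [ 0.387 -0.137]
module_back 0.34 [264. 188.] [0.562 0.022]
chassis 0.94 [265. 194.] [0.571 0.018]
bay_mouth 0.58 [262. 188.] [0.559 0.014]Traceback (most recent call last):
  File "<stdin>", line 7, in <module>
ValueError: it knows: bay_mouth, chassis, module, module_back, screw_bin, screwdriver, spray_can
```

```bash
python3 - <<'E'
from h import *
for c,fn in [('scene','a.png'),('side','b.png')]:
    f=snap(c,fn);print(c)
    for t,z in [('module',0),('module_back',.016),('chassis',0),('bay_mouth',.019),('screwdriver',0),('spray_can',0),('screw_bin',0)]:
        for d in r.landmark_of(c,t)[:4]:
            print(t,round(d['p'],2),np.round(d['uv']),np.round(pix2w(f,d['uv'],z)[:2],3))
    for d in r.masks_of(c,'catch'): print('catch',d['p'],d['box'])
E
```

```text
scene
module 0.76 [236. 203.] [ 0.555 -0.069]
module 0.75 [176. 168.] [ 0.326 -0.148]
module 0.73 [275. 269.] [ 0.789 -0.103]
module_back 0.94 [295. 277.] [ 0.842 -0.082]
module_back 0.72 [217. 202.] [ 0.535 -0.119]
module_back 0.59 [188. 171.] [ 0.376 -0.132]
module_back 0.58 [239. 204.] [ 0.573 -0.071]
chassis 0.65 [268. 191.] [0.567 0.03 ]
bay_mouth 0.75 [264. 188.] [0.563 0.019]
screwdriver 0.21 [239. 203.] [ 0.56  -0.064]
spray_can 0.85 [216. 290.] [ 0.76 -0.25]
screw_bin 0.56 [109. 228.] [ 0.441 -0.4  ]
catch 0.69 [344.9, 216.1, 361.7, 237.9]
catch 0.46 [339.7, 118.1, 356.0, 135.8]
catch 0.45 [290.8, 165.9, 296.8, 173.3]
side
module 0.96 [341. 188.] [ 0.776 -0.098]
module 0.8 [213. 287.] [ 0.333 -0.156]
module 0.69 [264. 219.] [ 0.541 -0.065]
module_back 0.77 [228. 270.] [ 0.379 -0.149]
module_back 0.72 [275. 227.] [ 0.535 -0.113]
module_back 0.72 [351. 174.] [ 0.827 -0.085]
chassis 0.94 [248. 197.] [0.556 0.028]
screwdriver 0.58 [408. 278.] [ 0.68  -0.393]
spray_can 0.79 [380. 223.] [ 0.76 -0.25]
screw_bin 0.72 [327. 344.] [ 0.438 -0.394]
catch 0.57 [300.7, 118.3, 313.7, 139.0]
catch 0.55 [232.1, 156.3, 237.9, 172.9]
catch 0.55 [165.1, 118.0, 176.6, 135.5]
```

View pics/a.png

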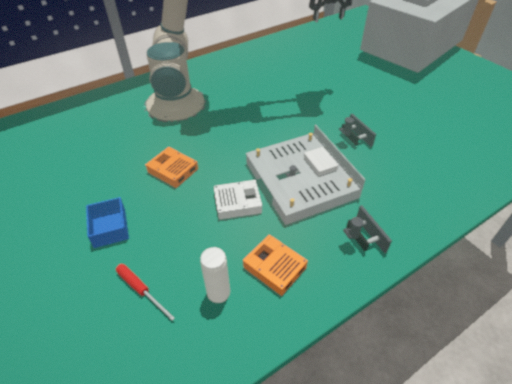

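View pics/b.png

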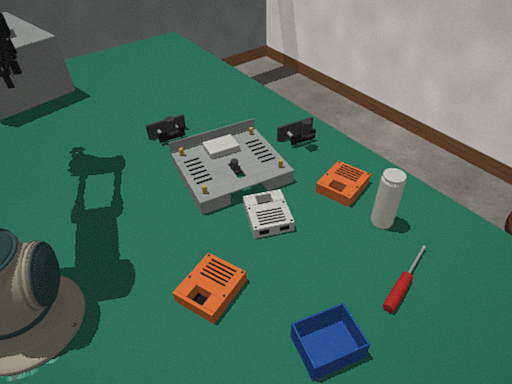

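Scene picture candidates: the aluminium module at (238,198), orange look-alikes at (172,167) and (275,264). The catch knob on the chassis is at (293,170), and the black catch look-alikes are at (353,227) and (348,127). I choose the aluminium one and check it in a crop.

```bash
python3 - <<'E'
from h import *
a=cv2.imread('pics/a.png')[120:230,200:370];b=cv2.imread('pics/b.png')[115:245,160:310]
a=cv2.resize(a,None,fx=4,fy=4,interpolation=cv2.INTER_CUBIC)[:440,:680]
cv2.imwrite('pics/c.png',a)
cv2.imwrite('pics/d.png',cv2.resize(b,None,fx=4.5,fy=4.5,interpolation=cv2.INTER_CUBIC)[:600,:800])
E
```

```text
(no output)
```

View pics/c.png

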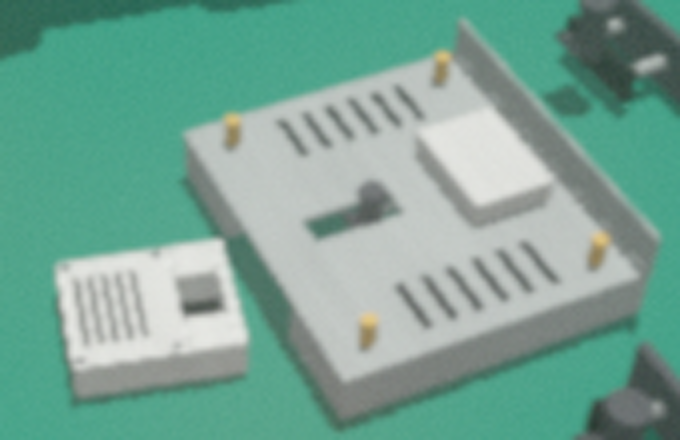

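View pics/d.png

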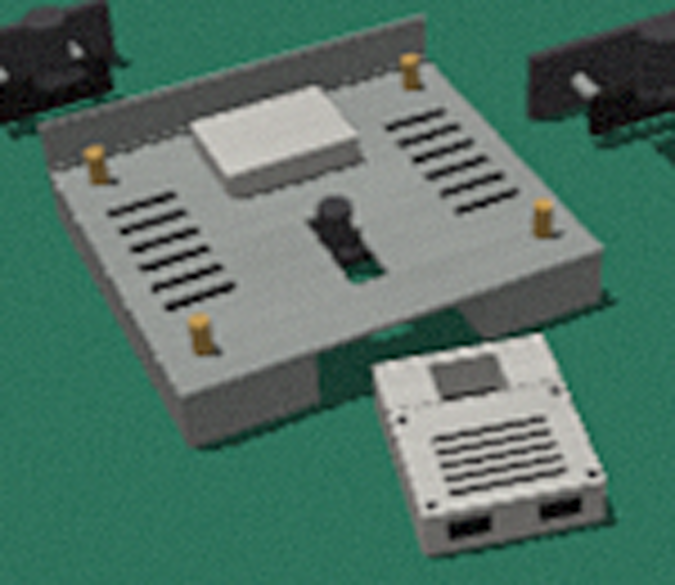

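The crop confirms the aluminium module, with its slot toward the bay mouth and its back sockets facing away. Next I compute the poses from the corner pixels.

```bash
python3 - <<'E'
from h import *
fs=r.grab_frame('scene');fb=r.grab_frame('side')
S=lambda p,z:pix2w(fs,(200+(p[0]+.5)/4-.5,120+(p[1]+.5)/4-.5),z)[:2]
B=lambda p,z:pix2w(fb,(160+(p[0]+.5)/4.5-.5,115+(p[1]+.5)/4.5-.5),z)[:2]
# order: module FL,FR,BR,BL ; mouth L,R
ms=np.array([S(p,.032) for p in [(222,240),(245,345),(76,370),(57,263)]])
mb=np.array([B(p,.032) for p in [(374,368),(544,337),(606,487),(425,528)]])
cs=np.array([S(p,.042) for p in [(187,135),(343,380)]]);cb=np.array([B(p,.042) for p in [(180,393),(602,250)]])
for m in (ms,mb,(ms+mb)/2):
    ax=(m[0]+m[1]-m[2]-m[3])/2;print('mod',np.round(m,3).tolist(),'c',m.mean(0).round(4),'len',np.linalg.norm(ax),'wid',np.linalg.norm((m[0]+m[3]-m[1]-m[2])/2),'yaw',np.degrees(np.arctan2(ax[1],ax[0])))
for c in (cs,cb,(cs+cb)/2):
    d=c[0]-c[1];print('mouth',c.round(3).tolist(),'c',c.mean(0).round(4),'w',np.linalg.norm(d),'yaw',np.degrees(np.arctan2(-d[0],d[1])))
print(np.array(r.get_state()['tcp_pos']))
E
```

```text
mod [[0.533, 0.009], [0.625, -0.033], [0.58, -0.139], [0.486, -0.101]] c [ 0.5559 -0.066 ] len 0.11714160121081968 wid 0.10085136961529537 yaw 67.11526852297783
mod [[0.527, 0.008], [0.62, -0.03], [0.571, -0.142], [0.479, -0.107]] c [ 0.5493 -0.0676] len 0.12297986654638485 wid 0.09940200922980102 yaw 66.86021724109074
mod [[0.53, 0.009], [0.622, -0.032], [0.576, -0.14], [0.483, -0.104]] c [ 0.5526 -0.0668] len 0.12006043666836139 wid 0.10011765887979172 yaw 66.98464224399223
mouth [[0.432, 0.043], [0.692, -0.002]] c [0.5623 0.0209] w 0.2636503599557068 yaw 80.2017473754964
mouth [[0.426, 0.048], [0.689, 0.0]] c [0.5573 0.0242] w 0.26789077692095825 yaw 79.68174888785649
mouth [[0.429, 0.046], [0.691, -0.001]] c [0.5598 0.0225] w 0.26576783224103934 yaw 79.93967395021589
[0.18950416 0.54292549 0.23294452]
```

```bash
python3 -m inch '[[0,0,10.1,0,0,0,0],[0,0,10.1,0,0,0,0],[0,0,10.1,0,0,0,0],[0,0,10.1,0,0,0,0],[0,0,10.1,0,0,0,0],[0,0,10.1,0,0,0,0],[0,0,10.1,0,0,0,0],[0,0,10.1,0,0,0,0]]'
cat > go.py <<'E'
import sys
from h import *
from scipy.spatial.transform import Rotation as R
s=r.get_state();q=np.array(s['tool_rot']);M=R.from_quat(q[[1,2,3,0]]).as_matrix()
print('t',s['time_s'],'tcp',np.round(s['tcp_pos'],4),'xhead',np.degrees(np.arctan2(M[1,0],M[0,0])),'zaxis',M[:,2].round(3),'F',np.round(s['contact_force'],1))
if len(sys.argv)>3:
    print('tool shift cm',(100*M.T@(np.array([float(v) for v in sys.argv[1:4]])-s['tcp_pos'])).round(2))
# chassis coords of the tcp
m=np.array([.560,.0225]);a=np.radians(80);d=np.array(s['tcp_pos'])[:2]-m
print('along,left',d@[np.cos(a),np.sin(a)],d@[-np.sin(a),np.cos(a)])
E
python3 go.py .654 -.040 .233
```

```text
time_s: 2.25
tcp_pos: [0.1895, 0.5429, 0.2329]
tool_rot: [-0.0, 0.768, 0.64, 0.0]
contact_force: [1.4, 0.6, 0.4]
grip_width: 0.0
grip_force: 0.0
t 2.25 tcp [0.1895 0.5429 0.2329] xhead 79.62445381440217 zaxis [ 0.  0. -1.] F [1.4 0.6 0.4]
tool shift cm [-4.897e+01  5.619e+01 -1.000e-02]
along,left 0.4481484080075106 0.4552215114638569
```

```bash
python3 -m inch '[[0,0,0,-4.5,4.0,0,0],[0,0,0,-4.5,4.0,0,0],[0,0,0,-4.5,4.0,0,0],[0,0,0,-4.5,4.0,0,0],[0,0,0,-4.5,4.0,0,0],[0,0,0,-4.5,4.0,0,0],[0,0,0,-4.5,4.0,0,0],[0,0,0,-4.5,4.0,0,0],[0,0,0,-4.5,4.0,0,0],[0,0,0,-4.5,4.0,0,0]]' >/dev/null; python3 -m inch '[[0,0,0,0,0,0,0],[0,0,0,0,0,0,0]]' >/dev/null
python3 go.py .654 -.040 .036
python3 - <<'E'
from h import *
f=snap('wrist','w1.png')
for t,z in [('module',0),('module_back',.016),('bay_mouth',.019)]:
    for d in r.landmark_of('wrist',t)[:2]: print(t,round(d['p'],2),np.round(d['uv']),np.round(pix2w(f,d['uv'],z)[:2],3))
E
```

```text
t 3.75 tcp [0.5045 0.0302 0.2327] xhead 79.90286709343636 zaxis [-0.001  0.001 -1.   ] F [-0.2  1.1  0.2]
tool shift cm [-4.3  15.97 19.64]
along,left -0.0020922332377399915 0.05597451266687096
module 0.73 [496. 219.] [ 0.783 -0.102]
module 0.57 [305. 223.] [ 0.552 -0.067]
module_back 0.71 [304. 158.] [0.56  0.019]
bay_mouth 0.56 [305. 156.] [0.56  0.021]
```

View pics/w1.png

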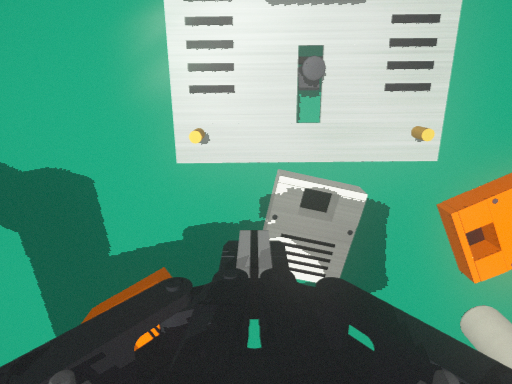

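The wrist view shows the aluminium module's front corners at (280,171) and (367,191), the mouth edge from (177,163) to (438,160), and an orange module corner at (439,207).

```bash
python3 - <<'E'
from h import *
f=r.grab_frame('wrist')
a=np.radians(80)
for n,p,z in [('mouthL',(177,163),.042),('mouthR',(438,160),.042),('FL',(280,171),.032),('FR',(367,191),.032),('orange',(439,207),.032),('orange2',(478,283),.032),('slotL',(297,122),.042),('slotR',(321,123),.042),('knob',(314,69),.06)]:
    w=pix2w(f,p,z)[:2];d=w-[.56,.0225];print(n,w.round(4),'along',(d@[np.cos(a),np.sin(a)]).round(4),'left',(d@[-np.sin(a),np.cos(a)]).round(4))
E
```

```text
mouthL [0.4265 0.0431] along -0.0029 left 0.1351
mouthR [ 6.931e-01 -1.000e-04] along 0.0008 left -0.135
FL [0.5308 0.0137] along -0.0137 left 0.0272
FR [ 0.6213 -0.025 ] along -0.0361 left -0.0686
orange [ 0.6988 -0.0574] along -0.0546 left -0.1506
orange2 [ 0.7438 -0.1636] along -0.1514 left -0.2133
slotL [0.5547 0.0633] along 0.0393 left 0.0123
slotR [0.5782 0.0582] along 0.0383 left -0.0117
knob [0.5741 0.1096] along 0.0883 left 0.0012
```

```bash
python3 -m inch '[[0,0,0.5,-1.5,5.4,0,0],[0,0,0,-1.5,5.4,0,0],[0,0,0,-1.3,5.3,0,0],[0,0,0,0,0,5,0],[0,0,0,0,0,5,0],[0,0,0,0,0,5,0],[0,0,0,0,0,4.6,0],[0,0,0,0,0,0,0]]'; python3 -m inch '[[0,0,0,0,-0.5,0,0],[0,0,0,0,-0.5,0,0],[0,0,0,0,-0.4,0,0],[0,0,0,0,-0.4,0,0],[0,0,0,0,-0.4,0,0],[0,0,0,0,-0.4,0,0],[0,0,0,0,-0.4,0,0],[0,0,0,0,-0.3,0,0],[0,0,0,0,0,0,0]]'; python3 go.py
```

```text
time_s: 5.0
tcp_pos: [0.6521, -0.0396, 0.0333]
tool_rot: [-0.003, 0.769, 0.64, -0.003]
contact_force: [-0.8, 1.2, 0.7]
grip_width: -0.0001
grip_force: 0.0
time_s: 6.12
tcp_pos: [0.6229, -0.0351, 0.0368]
tool_rot: [-0.0, 0.769, 0.639, -0.0]
contact_force: [-0.3, -0.3, 0.4]
grip_width: 0.0
grip_force: 0.0
t 6.125 tcp [ 0.6229 -0.0351  0.0368] xhead 79.46157418927785 zaxis [-0.  0. -1.] F [-0.3 -0.3  0.4]
along,left -0.04581319838774381 -0.07190069112889605
```

```bash
python3 -m inch '[[0,0,-1,0,-0.35,0,0],[0,0,0,0,-0.35,0,0],[0,0,0,0,0,0,0]]'; python3 go.py;  python3 - <<'E'
from h import *
f=snap('side');cv2.imwrite('pics/e.png',cv2.resize(cv2.cvtColor(f['frame'],cv2.COLOR_RGB2BGR)[115:245,160:310],None,fx=4.5,fy=4.5,interpolation=cv2.INTER_CUBIC))
E
```

```text
time_s: 6.5
tcp_pos: [0.6158, -0.0339, 0.0369]
tool_rot: [-0.0, 0.763, 0.646, -0.0]
contact_force: [-0.0, -0.4, -0.1]
grip_width: -0.0002
grip_force: 0.0
t 6.5 tcp [ 0.6158 -0.0339  0.0369] xhead 80.46094333660717 zaxis [-0.  0. -1.] F [-0.  -0.4 -0.1]
along,left -0.04580445685819994 -0.06475970099339706
```

View pics/e.png

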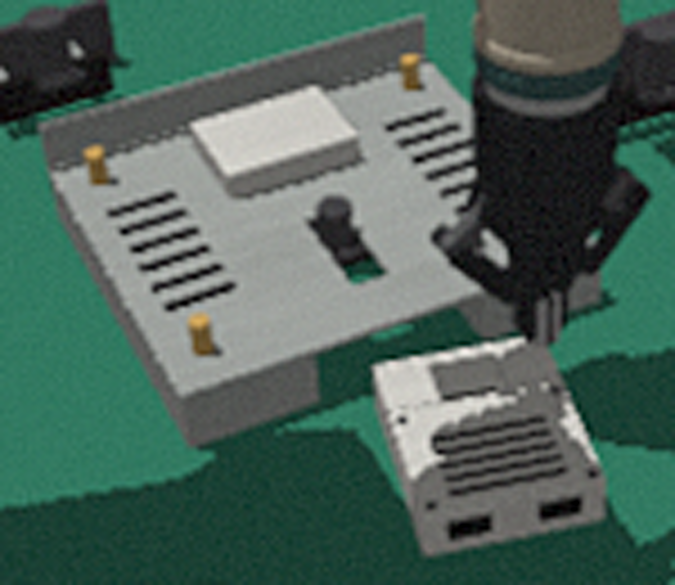

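```bash
python3 - <<'E'
from h import *
s=r.get_state();t=np.array(s['tcp_pos'])
f=r.grab_frame('side');T=np.array(f['world_from_camera']);K=np.array(f['camera_matrix'])
def pr(w):
    c=T[:3,:3].T@(np.array(w)-T[:3,3]);p=K@[c[0],-c[1],-c[2]];p=p[:2]/p[2];return ((p-[160,115]+.5)*4.5).round()
for z in (.012,.03,.037,.08): print(z,pr([t[0],t[1],z]))
print('FR',pr([.6213,-.025,.032]),pr([.622,-.032,.032]))
w=r.grab_frame('wrist');cv2.imwrite('pics/w2.png',cv2.cvtColor(w['frame'],cv2.COLOR_RGB2BGR))
E
```

```text
0.012 [543. 369.]
0.03 [543. 346.]
0.037 [544. 337.]
0.08 [545. 279.]
FR [541. 331.] [549. 337.]
```

View pics/w2.png

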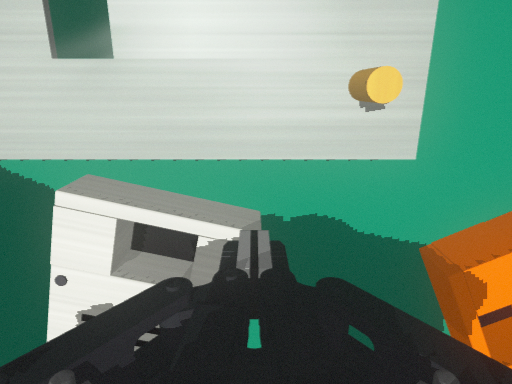

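```bash
python3 - <<'E'
from h import *
f=r.grab_frame('wrist');T=np.array(f['world_from_camera']);K=np.array(f['camera_matrix'])
a=np.radians(80.4);ch=lambda w:(round((w[:2]-[.56,.0225])@[np.cos(a),np.sin(a)],4),round((w[:2]-[.56,.0225])@[-np.sin(a),np.cos(a)],4))
for n,p,z in [('FLtop',(56,192),.032),('FRtop',(259,232),.032),('FLbot',(88,175),0),('FRbot',(262,212),0),('FLtop',(88,175),.032),('FRtop',(262,212),.032),('mouthR',(416,159),.042)]: print(n,ch(pix2w(f,p,z)))
t=np.array(r.get_state()['tcp_pos'])
for z in (.012,.037):
    c=T[:3,:3].T@(np.array([t[0],t[1],z])-T[:3,3]);p=K@[c[0],-c[1],-c[2]];print(z,p[:2]/p[2])
print(T[:3,3])
E
```

```text
FLtop (np.float64(-0.0203), np.float64(0.0264))
FRtop (np.float64(-0.0405), np.float64(-0.0685))
FLbot (np.float64(-0.0205), np.float64(0.027))
FRbot (np.float64(-0.0425), np.float64(-0.0708))
FLtop (np.float64(-0.012), np.float64(0.0103))
FRtop (np.float64(-0.0301), np.float64(-0.0699))
mouthR (np.float64(-0.0022), np.float64(-0.1344))
0.012 [252.01228314 226.32481044]
0.037 [251.74700992 247.62670109]
[0.62932324 0.03749345 0.17734575]
```

```bash
python3 -m inch '[[0,0,0,0,3.5,0,0],[0,0,0,0,0,0,0],[0,0,0,0,0,0.4,0],[0,0,0,0,0,0.4,0],[0,0,0,0,0,0,0]]';python3 -m inch '[[0,0,0,0,0,0.3,0],[0,0,0,0,0,0,0]]'
```

```text
time_s: 7.32
tcp_pos: [0.6496, -0.0395, 0.0283]
tool_rot: [-0.001, 0.763, 0.646, -0.001]
contact_force: [-0.1, -0.3, 0.3]
grip_width: -0.0003
grip_force: 0.0
time_s: 7.58
tcp_pos: [0.6505, -0.0397, 0.0257]
tool_rot: [-0.0, 0.763, 0.646, -0.0]
contact_force: [0.2, -0.7, -0.1]
grip_width: -0.0003
grip_force: 0.0
```

```bash
python3 -m inch '[[0,0,0,0,0,0.2,0],[0,0,0,0,0,0,0]]';python3 -m inch '[[0,0,0,0,0,0.2,0],[0,0,0,0,0,0,0]]'
```

```text
time_s: 7.82
tcp_pos: [0.6506, -0.0397, 0.0237]
tool_rot: [-0.0, 0.763, 0.646, -0.0]
contact_force: [-0.3, 0.4, -0.4]
grip_width: -0.0001
grip_force: 0.0
time_s: 8.07
tcp_pos: [0.6506, -0.0397, 0.0217]
tool_rot: [-0.0, 0.763, 0.646, -0.0]
contact_force: [-0.2, -0.0, 0.5]
grip_width: 0.0003
grip_force: 0.0
```

```bash
for i in 1 2; do python3 -m inch '[[0,0,0,0,0,0.2,0],[0,0,0,0,0,0,0]]' | grep -E "tcp|contact"; done
python3 - <<'E'
from h import *
w=r.grab_frame('wrist')['frame'];s=r.grab_frame('side')['frame'][130:230,200:330]
o=cv2.resize(s,None,fx=4,fy=4,interpolation=cv2.INTER_CUBIC)
cv2.imwrite('pics/g.png',cv2.cvtColor(o,cv2.COLOR_RGB2BGR))
E
```

```text
tcp_pos: [0.6506, -0.0397, 0.0197]
contact_force: [0.3, -1.0, 0.7]
tcp_pos: [0.6506, -0.0397, 0.0177]
contact_force: [-0.3, -0.1, -0.2]
```

View pics/g.png

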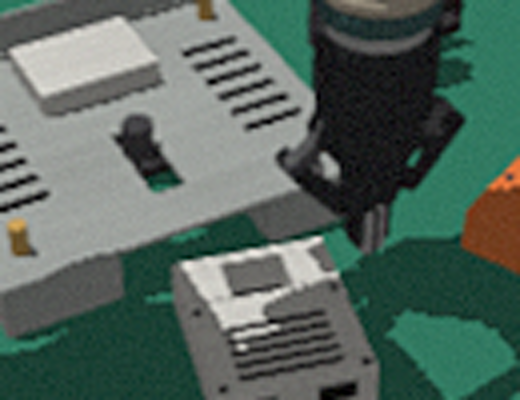

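The tip shows at crop (372,250), and it is clear of the module. I work out its height from that.

```bash
python3 - <<'E'
from h import *
t=np.array(r.get_state()['tcp_pos'])
f=r.grab_frame('side');T=np.array(f['world_from_camera']);K=np.array(f['camera_matrix'])
for z in (0,.01,.02,.03):
    c=T[:3,:3].T@(np.array([t[0],t[1],z])-T[:3,3]);p=K@[c[0],-c[1],-c[2]];print(z,((p[:2]/p[2]-[200,130])*4).round())
print(r.nose_length,r.get_state()['joint_positions'])
E
```

```text
0 [366. 262.]
0.01 [367. 251.]
0.02 [367. 240.]
0.03 [368. 228.]
0.025 [-1.67694816e-01  5.62426307e-01  1.61181093e+00  1.17474474e-04
  9.67306284e-01 -1.24561678e-03]
```

```bash
python3 -m inch '[[0,0,0,0,-0.9,0,0],[0,0,0,0,-0.6,0,0],[0,0,0,0,-0.4,0,0],[0,0,0,0,-0.4,0,0],[0,0,0,0,-0.4,0,0],[0,0,0,0,-0.4,0,0],[0,0,0,0,0,0,0]]'; python3 go.py
cat > mod.py <<'E'
from h import *
a=np.radians(80.5);U=np.array([np.cos(a),np.sin(a)]);V=np.array([-U[1],U[0]])
for c in ('side','scene'):
    f=snap(c)
    ds=[d for d in r.masks_of(c,'module') ]
    for d in ds:
        cols=f['frame'][d['region']].mean(0)
        if cols[0]-cols[2]>60: continue
        m=d['region'].astype(np.uint8);cn=max(cv2.findContours(m,0,1)[0],key=cv2.contourArea)
        e=cv2.approxPolyDP(cv2.convexHull(cn),2.5,True)[:,0]
        print(c,round(d['p'],2),[ (tuple(map(int,p)),)+tuple(np.round([(pix2w(f,p,.032)[:2]-[.56,.0225])@U,(pix2w(f,p,.032)[:2]-[.56,.0225])@V],3)) for p in e])
E
python3 mod.py
```

```text
time_s: 9.6
tcp_pos: [0.6197, -0.0346, 0.018]
tool_rot: [-0.0, 0.763, 0.646, -0.0]
contact_force: [0.6, -0.1, 0.3]
grip_width: -0.0002
grip_force: 0.3
t 9.6 tcp [ 0.6197 -0.0346  0.018 ] xhead 80.46752269353088 zaxis [-0.001  0.    -1.   ] F [ 0.6 -0.1  0.3]
along,left -0.04583431354326026 -0.06870393931761297
side 0.9 [((275, 192), np.float64(-0.044), np.float64(-0.05)), ((292, 221), np.float64(-0.152), np.float64(-0.037)), ((292, 229), np.float64(-0.174), np.float64(-0.023)), ((255, 239), np.float64(-0.161), np.float64(0.066)), ((242, 214), np.float64(-0.075), np.float64(0.058)), ((240, 201), np.float64(-0.032), np.float64(0.043))]
scene 0.87 [((246, 179), np.float64(-0.041), np.float64(0.038)), ((255, 199), np.float64(-0.049), np.float64(-0.044)), ((255, 209), np.float64(-0.063), np.float64(-0.076)), ((219, 216), np.float64(-0.16), np.float64(-0.059)), ((211, 185), np.float64(-0.141), np.float64(0.057))]
```

```bash
python3 -m inch '[[0,0,0,0,0.5,0,0],[0,0,0,0,0,5.0,0],[0,0,0,0,0,0,0]]' --help >/dev/null 2>&1; python3 go.py | head -1
```

```text
t 9.8 tcp [ 0.6197 -0.0347  0.0178] xhead 80.46849204226417 zaxis [-0.001 -0.    -1.   ] F [0.7 0.6 0.7]
```

That command had the wrong sign in z. It was refused and nothing moved. I resend it with z upward as negative.

```bash
python3 -m inch '[[0,0,0,0,0.5,0,0],[0,0,0,0,0,-3.5,0],[0,0,0,0,0,-3.5,0],[0,0,0,-2.6,-5.5,0,0],[0,0,0,-2.6,-5.5,0,0],[0,0,0,-2.7,-5.5,0,0],[0,0,0,0,-1.4,0,0],[0,0,0,0,0,0,0]]'; python3 go.py; python3 -m inch '[[0,0,0,0,0,4,0],[0,0,0,0,0,2.5,0],[0,0,0,0,0,0.4,0],[0,0,0,0,0,0,0]]'; python3 go.py
```

```text
time_s: 10.8
tcp_pos: [0.4355, -0.0837, 0.0883]
tool_rot: [0.0, 0.764, 0.646, 0.0]
contact_force: [0.6, 0.8, -0.7]
grip_width: 0.0004
grip_force: 0.0
t 10.8 tcp [ 0.4355 -0.0837  0.0883] xhead 80.41568852536469 zaxis [ 0.001 -0.    -1.   ] F [ 0.6  0.8 -0.7]
along,left -0.12624840424599332 0.10415068523459409
time_s: 11.3
tcp_pos: [0.4372, -0.0838, 0.019]
tool_rot: [0.0, 0.763, 0.646, 0.0]
contact_force: [-0.1, 0.1, 0.8]
grip_width: 0.0002
grip_force: 0.0
t 11.3 tcp [ 0.4372 -0.0838  0.019 ] xhead 80.50118147117101 zaxis [ 0.001 -0.    -1.   ] F [-0.1  0.1  0.8]
along,left -0.12604823722512132 0.10250245889656781
```

Now push right to about left = 0.067.

```bash
python3 -m inch '[[0,0,0,0,0.7,0,0],[0,0,0,0,0.5,0,0],[0,0,0,0,0.5,0,0],[0,0,0,0,0.5,0,0],[0,0,0,0,0.5,0,0],[0,0,0,0,0.4,0,0],[0,0,0,0,0.4,0,0],[0,0,0,0,0,0,0]]'; python3 go.py; python3 mod.py
```

```text
time_s: 12.3
tcp_pos: [0.4694, -0.0894, 0.0187]
tool_rot: [-0.001, 0.763, 0.646, -0.0]
contact_force: [-2.1, -0.4, 0.4]
grip_width: -0.0001
grip_force: 0.8
t 12.3 tcp [ 0.4694 -0.0894  0.0187] xhead 80.46980532428948 zaxis [-0.001  0.    -1.   ] F [-2.1 -0.4  0.4]
along,left -0.12591571534255863 0.06979874116610202
scene 0.88 [((250, 178), np.float64(-0.029), np.float64(0.037)), ((259, 199), np.float64(-0.039), np.float64(-0.048)), ((259, 208), np.float64(-0.052), np.float64(-0.078)), ((219, 217), np.float64(-0.161), np.float64(-0.062)), ((211, 187), np.float64(-0.144), np.float64(0.05))]
scene 0.71 [((316, 125), np.float64(0.271), np.float64(0.174)), ((364, 178), np.float64(0.271), np.float64(-0.099)), ((359, 197), np.float64(0.215), np.float64(-0.155)), ((286, 223), np.float64(-0.009), np.float64(-0.153)), ((247, 163), np.float64(-0.012), np.float64(0.099)), ((247, 153), np.float64(0.006), np.float64(0.141))]
```

```bash
python3 -m inch '[[0,0,0,0,0.35,0,0],[0,0,0,0,0.35,0,0],[0,0,0,0,0,0,0],[0,0,0,0,-0.6,0,0],[0,0,0,0,0,-4,0],[0,0,0,0,0,-4,0],[0,0,0,-5,0,-4,0],[0,0,0,-5,0,-4,0],[0,0,0,0,5.5,0,0],[0,0,0,0,0,0,0]]'; python3 go.py; python3 - <<'E'
from h import *
f=snap('wrist','w3.png')
E
```

```text
time_s: 13.75
tcp_pos: [0.5124, -0.197, 0.1776]
tool_rot: [0.002, 0.764, 0.645, 0.001]
contact_force: [-1.4, -0.0, 0.7]
grip_width: -0.0003
grip_force: 0.0
t 13.75 tcp [ 0.5124 -0.197   0.1776] xhead 80.39515021087867 zaxis [ 0.005 -0.002 -1.   ] F [-1.4 -0.   0.7]
along,left -0.2244191328946125 0.008736699938540496
```

View pics/w3.png

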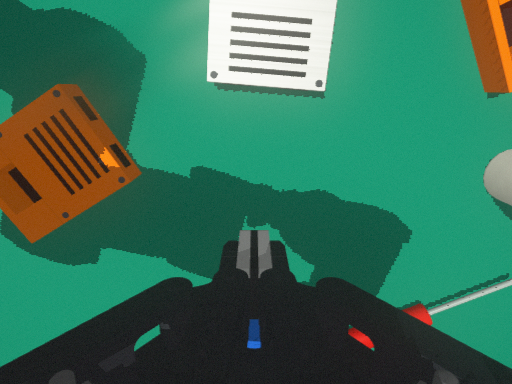

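The module's back edge runs from (207,81) to (324,91), so it is still about 5° clockwise. I turn the corners into chassis coordinates.

```bash
cat > wm.py <<'E'
import sys
from h import *
a=np.radians(80.5);U=np.array([np.cos(a),np.sin(a)]);V=np.array([-U[1],U[0]])
def ch(f,p,z=.032):
    d=pix2w(f,p,z)[:2]-[.56,.0225];return np.round([d@U,d@V],4)
if __name__=='__main__':
    f=r.grab_frame('wrist')
    for p in [(207,81),(324,91),(209,0),(337,0)]: print(ch(f,p))
E
python3 wm.py
```

```text
[-0.145   0.0512]
[-0.153  -0.0465]
[-0.0851  0.0471]
[-0.0851 -0.0524]
```

```bash
python3 -m inch '[[0,0,0,3,0.9,0,5],[0,0,0,0,0,5,5],[0,0,0,0,0,5,5],[0,0,0,0,0,4,5],[0,0,0,0,0,1.6,5],[0,0,0,0,0,0,5],[0,0,0,0,0,0,5]]'; python3 -m inch '[[0,0,0,0,0,0.3,5],[0,0,0,0,0,0.3,5],[0,0,0,0,0,0,5]]'; python3 go.py
```

```text
time_s: 14.72
tcp_pos: [0.524, -0.1674, 0.0225]
tool_rot: [0.001, 0.763, 0.646, 0.001]
contact_force: [0.4, 0.8, 0.1]
grip_width: 0.0503
grip_force: 0.0
time_s: 15.1
tcp_pos: [0.5229, -0.1669, 0.0151]
tool_rot: [0.0, 0.763, 0.646, 0.0]
contact_force: [-0.2, -0.2, -0.3]
grip_width: 0.0499
grip_force: 0.0
t 15.1 tcp [ 0.5229 -0.1669  0.0151] xhead 80.45723275844657 zaxis [ 0.  0. -1.] F [-0.2 -0.2 -0.3]
along,left -0.1929791109762595 0.003689992405623413
```

```bash
python3 -m inch '[[0,0,0,1,0,0,5],[0,0,0,1,0,0,5],[0,0,0,0.5,0,0,5],[0,0,0,0.5,0,0,5],[0,0,0,0.5,0,0,5],[0,0,0,0.5,0,0,5],[0,0,0,0,0,0,5]]'; python3 go.py; python3 - <<'E'
from wm import *
for c in ('wrist','side','scene'):
    f=r.grab_frame(c)
    for d in r.masks_of(c,'module')[:4]:
        x=f['frame'][d['region']].mean(0)
        if x[0]-x[2]>60: continue
        cn=max(cv2.findContours(d['region'].astype(np.uint8),0,1)[0],key=cv2.contourArea)
        print(c,round(d['p'],2),[(tuple(map(int,p)),tuple(map(float,ch(f,p)))) for p in cv2.approxPolyDP(cn,4,True)[:,0]])
f=snap('wrist','w4.png')
E
```

```text
time_s: 15.98
tcp_pos: [0.5295, -0.127, 0.015]
tool_rot: [-0.0, 0.763, 0.646, 0.0]
contact_force: [-0.1, -0.1, 0.4]
grip_width: 0.0498
grip_force: 0.0
t 15.975 tcp [ 0.5295 -0.127   0.015 ] xhead 80.47209363528059 zaxis [-0.     0.001 -1.   ] F [-0.1 -0.1  0.4]
along,left -0.1525126718592173 0.004043331430998061
wrist 0.63 [((134, 0), (-0.0515, 0.0447)), ((149, 236), (-0.1384, 0.0477)), ((385, 244), (-0.142, -0.0503)), ((428, 0), (-0.0515, -0.0543))]
side 0.79 [((255, 192), (-0.0195, -0.0051)), ((240, 197), (-0.0182, 0.037)), ((238, 206), (-0.0455, 0.0552)), ((260, 237), (-0.1609, 0.0534)), ((246, 209), (-0.0643, 0.0423)), ((258, 203), (-0.0595, 0.0066))]
scene 0.87 [((253, 177), (-0.0192, 0.0369)), ((222, 185), (-0.1125, 0.0441)), ((226, 218), (-0.1451, -0.0731)), ((265, 206), (-0.0342, -0.0778))]
```

```bash
python3 -m inch '[[0,0,-1,0.3,-0.1,0,5],[0,0,-1,0.3,-0.1,0,5],[0,0,0,0.3,-0.1,0,5],[0,0,0,0.3,-0.1,0,5],[0,0,0,0.2,0,0,5],[0,0,0,0,0,0,5]]'; python3 go.py; cat > wl.py <<'E'
from wm import *
f=r.grab_frame('wrist')
for d in r.masks_of('wrist','module')[:3]:
        x=f['frame'][d['region']].mean(0)
        if x[0]-x[2]>60: continue
        cn=max(cv2.findContours(d['region'].astype(np.uint8),0,1)[0],key=cv2.contourArea)
        print(round(d['p'],2),[(tuple(map(int,p)),tuple(map(float,ch(f,p)))) for p in cv2.approxPolyDP(cn,4,True)[:,0]])
E
python3 wl.py
```

```text
time_s: 17.08
tcp_pos: [0.5275, -0.1126, 0.015]
tool_rot: [-0.0, 0.752, 0.659, 0.0]
contact_force: [0.4, -1.1, -0.6]
grip_width: 0.05
grip_force: 0.3
t 17.075 tcp [ 0.5275 -0.1126  0.015 ] xhead 82.46400191705193 zaxis [-0.     0.001 -1.   ] F [ 0.4 -1.1 -0.6]
along,left -0.13874113358471596 0.008575513024968399
0.84 [((139, 0), (-0.0391, 0.051)), ((148, 231), (-0.1238, 0.0529)), ((383, 246), (-0.1272, -0.0447)), ((434, 0), (-0.0356, -0.0483))]
```

```bash
python3 -m inch '[[0,0,0,0.3,0.05,0,5],[0,0,0,0.3,0.05,0,5],[0,0,0.5,0.3,0.05,0,5],[0,0,0.5,0.3,0.05,0,5],[0,0,0,0.3,0.05,0,5],[0,0,0,0,0,0,5]]'; python3 go.py; python3 wl.py
```

```text
time_s: 17.92
tcp_pos: [0.532, -0.0979, 0.0149]
tool_rot: [-0.0, 0.758, 0.653, 0.0]
contact_force: [0.1, -0.6, 0.7]
grip_width: 0.0497
grip_force: 0.2
t 17.925 tcp [ 0.532  -0.0979  0.0149] xhead 81.46519442787027 zaxis [-0.     0.001 -1.   ] F [ 0.1 -0.6  0.7]
along,left -0.1234733194872064 0.006639914162990979
0.61 [((123, 0), (-0.0232, 0.0525)), ((150, 242), (-0.1128, 0.0501)), ((386, 242), (-0.1111, -0.048)), ((419, 0), (-0.0215, -0.0471))]
```

```bash
python3 -m inch '[[0,0,0.5,0.4,0.04,0,5],[0,0,0.5,0.4,0.04,0,5],[0,0,0,0.4,0.04,0,5],[0,0,0,0.4,0.04,0,5],[0,0,0,0.4,0,0,5],[0,0,0,0.4,0,0,5],[0,0,0,0.4,0,0,5],[0,0,0,0,0,0,5]]'; python3 go.py; python3 wl.py
```

```text
time_s: 19.02
tcp_pos: [0.5383, -0.0705, 0.015]
tool_rot: [-0.0, 0.763, 0.646, 0.0]
contact_force: [-0.3, 1.1, -0.1]
grip_width: 0.0501
grip_force: 0.0
t 19.025 tcp [ 0.5383 -0.0705  0.015 ] xhead 80.45944660856745 zaxis [ 0.     0.001 -1.   ] F [-0.3  1.1 -0.1]
along,left -0.09533574701574231 0.005236110746827279
0.81 [((126, 26), (-0.0022, 0.049)), ((149, 242), (-0.0839, 0.0486)), ((386, 240), (-0.083, -0.0498)), ((412, 25), (-0.0019, -0.0493))]
```

```bash
python3 -m inch '[[0,0,0,0.5,0,0,5],[0,0,0,0.5,0,0,5],[0,0,0,0.5,0,0,5],[0,0,0,0.5,0,0,5],[0,0,0,0.5,0,0,5],[0,0,0,0.5,0,0,5],[0,0,0,0,0,0,5]]'; python3 -m inch '[[0,0,0,0.3,0,0,5],[0,0,0,0,0,0,5]]' | grep -E "tcp|cont"; python3 -m inch '[[0,0,0,0.3,0,0,5],[0,0,0,0,0,0,5]]'| grep -E "tcp|cont"; python3 wl.py
```

```text
time_s: 20.0
tcp_pos: [0.5432, -0.0407, 0.015]
tool_rot: [-0.0, 0.763, 0.646, 0.0]
contact_force: [1.2, -0.3, 0.5]
grip_width: 0.0503
grip_force: 0.0
tcp_pos: [0.5436, -0.0383, 0.0149]
contact_force: [-0.6, 0.3, 0.2]
tcp_pos: [0.5442, -0.0354, 0.0149]
contact_force: [1.3, -1.0, -0.5]
0.56 [((138, 135), (-0.004, 0.0486)), ((150, 243), (-0.0488, 0.0482)), ((386, 242), (-0.0484, -0.0499)), ((398, 134), (-0.0037, -0.0492))]
```

```bash
for i in 1 2 3; do python3 -m inch '[[0,0,0,0.2,0,0,5],[0,0,0,0,0,0,5]]' | grep -E "tcp|cont"; done
```

```text
tcp_pos: [0.5445, -0.0336, 0.015]
contact_force: [-0.5, -0.9, -0.5]
tcp_pos: [0.5448, -0.0315, 0.015]
contact_force: [0.5, -1.0, -0.7]
tcp_pos: [0.5451, -0.0299, 0.015]
contact_force: [-1.1, -2.0, 0.4]
```

```bash
for i in 1 2 3 4; do python3 -m inch '[[0,0,0,0.2,0,0,5],[0,0,0,0,0,0,5]]' | grep -E "tcp|cont"; done
```

```text
tcp_pos: [0.5454, -0.0278, 0.0149]
contact_force: [-0.8, -3.6, -1.4]
tcp_pos: [0.5458, -0.0256, 0.015]
contact_force: [-0.6, -2.6, -1.2]
tcp_pos: [0.5462, -0.0235, 0.015]
contact_force: [-0.8, -3.4, -0.9]
tcp_pos: [0.5465, -0.0216, 0.0149]
contact_force: [-1.0, -3.5, -1.9]
```

```bash
for i in 1 2 3; do python3 -m inch '[[0,0,0,0.2,0,0,5],[0,0,0,0,0,0,5]]' | grep -E "tcp|cont"; done; python3 wl.py
```

```text
tcp_pos: [0.5468, -0.0194, 0.015]
contact_force: [-1.3, -1.5, -0.2]
tcp_pos: [0.5472, -0.0175, 0.015]
contact_force: [-0.5, -1.7, -1.2]
tcp_pos: [0.5475, -0.0156, 0.015]
contact_force: [0.5, -0.8, -1.3]
0.83 [((391, 191), (-0.0061, -0.0493)), ((144, 190), (-0.0057, 0.0485)), ((147, 235), (-0.0251, 0.0491)), ((155, 244), (-0.0292, 0.0462)), ((385, 243), (-0.0288, -0.0495))]
```

```bash
for i in 1 2 3; do python3 -m inch '[[0,0,0,0.2,0,0,5],[0,0,0,0,0,0,5]]' | grep -E "tcp|cont"; done
```

```text
tcp_pos: [0.5479, -0.0139, 0.015]
contact_force: [-0.2, -2.9, -0.7]
tcp_pos: [0.5482, -0.0118, 0.015]
contact_force: [-0.4, -2.3, -0.7]
tcp_pos: [0.5484, -0.0107, 0.015]
contact_force: [-1.4, -5.5, -1.3]
```

```bash
for i in 1 2 3; do python3 -m inch '[[0,0,0,0.1,0,0,5],[0,0,0,0,0,0,5],[0,0,0,0,0,0,5]]' | grep -E "tcp|cont"; done; python3 wl.py
```

```text
tcp_pos: [0.5485, -0.0102, 0.015]
contact_force: [-2.0, -6.5, 0.3]
tcp_pos: [0.5487, -0.0095, 0.015]
contact_force: [-1.1, -7.1, -0.5]
tcp_pos: [0.5488, -0.0087, 0.0151]
contact_force: [-2.3, -8.7, 0.5]
0.69 [((146, 210), (-0.0071, 0.0484)), ((151, 243), (-0.0217, 0.0477)), ((384, 242), (-0.0212, -0.0492)), ((388, 208), (-0.0061, -0.049))]
```

```bash
python3 - <<'E'
from h import *
for c in ('side','scene'):
    r.grab_frame(c)
    for d in r.masks_of(c,'catch'): print(c,round(d['p'],2),d['box'])
E
```

```text
side 0.57 [303.9, 120.0, 312.8, 137.3]
side 0.54 [163.2, 117.0, 178.0, 133.3]
side 0.38 [230.3, 154.9, 232.0, 171.8]
scene 0.82 [343.9, 216.5, 362.6, 236.2]
scene 0.5 [337.2, 117.3, 354.3, 137.3]
```

```bash
for i in 1 2 3; do python3 -m inch '[[0,0,0,0.1,0,0,5],[0,0,0,0,0,0,5],[0,0,0,0,0,0,5]]' | grep -E "tcp|cont"; done; python3 - <<'E'
from h import *
f=r.grab_frame('scene')['frame'];T=cv2.imread('pics/a.png')[:,:,::-1]
k=lambda im:[(x.min(),x.max(),len(x)) for x in np.where(im[158:182,284:302].mean(2)<80)]
print(k(f),k(T))
E
```

```text
tcp_pos: [0.5489, -0.0079, 0.015]
contact_force: [-1.8, -9.1, -0.6]
tcp_pos: [0.5491, -0.007, 0.0151]
contact_force: [-1.6, -9.0, 0.5]
tcp_pos: [0.5492, -0.0061, 0.015]
contact_force: [-1.9, -10.3, -0.4]Traceback (most recent call last):
  File "<stdin>", line 4, in <module>
  File "<stdin>", line 3, in <lambda>
    return umr_minimum(a, axis, None, out, keepdims, initial, where)
ValueError: zero-size array to reduction operation minimum which has no identity
```

```bash
python3 -m inch '[[0,0,0,0.1,0,0,5],[0,0,0,0,0,0,5],[0,0,0,0,0,0,5]]' | grep -E "tcp|cont"; for i in 1 2 3 4; do python3 -m inch '[[0,0,0,-0.1,0,0,5],[0,0,0,0,0,0,5],[0,0,0,0,0,0,5]]' | grep -E "tcp|cont"; done; python3 wl.py
```

```text
tcp_pos: [0.5494, -0.0053, 0.015]
contact_force: [-1.7, -9.3, -1.8]
tcp_pos: [0.5493, -0.0055, 0.015]
contact_force: [-1.2, -7.7, 0.4]
tcp_pos: [0.5492, -0.0062, 0.015]
contact_force: [-1.6, -6.5, -0.6]
tcp_pos: [0.549, -0.007, 0.015]
contact_force: [-1.0, -5.3, -1.3]
tcp_pos: [0.549, -0.0073, 0.015]
contact_force: [-0.3, -4.4, -0.9]
0.94 [((146, 213), (-0.0069, 0.0485)), ((149, 242), (-0.0198, 0.0485)), ((383, 243), (-0.0203, -0.0488)), ((389, 216), (-0.0082, -0.0499)), ((361, 211), (-0.0061, -0.0383))]
```

```bash
for i in 1 2 3 4; do python3 -m inch '[[0,0,0,-0.1,0,0,5],[0,0,0,0,0,0,5],[0,0,0,0,0,0,5]]' | grep -E "tcp|cont"; done; python3 wl.py
```

```text
tcp_pos: [0.549, -0.0074, 0.0151]
contact_force: [-0.3, 0.4, 0.1]
tcp_pos: [0.5486, -0.009, 0.015]
contact_force: [-0.9, -0.9, -0.8]
tcp_pos: [0.5484, -0.01, 0.015]
contact_force: [0.6, -0.2, -0.0]
tcp_pos: [0.5483, -0.011, 0.015]
contact_force: [-0.6, -0.0, -0.2]
0.71 [((391, 202), (-0.006, -0.0499)), ((146, 202), (-0.006, 0.0481)), ((150, 235), (-0.0204, 0.0478)), ((384, 235), (-0.0204, -0.0488))]
```

The force dropped to zero about 4 mm in, and the module stayed put as the tool backed off, so the catch seems to have fallen. I retreat and take a last look.

```bash
python3 -m inch '[[0,0,0,-2,0,0,5],[0,0,0,-3,0,0,5],[0,0,0,-2,0,-3,5],[0,0,0,0,0,-5,5],[0,0,0,0,0,-5,5],[0,0,0,0,0,-3,5],[0,0,0,0,0,0,5],[0,0,0,0,0,0,5],[0,0,0,0,0,0,5]]'; python3 - <<'E'
from wm import *
w=snap('wrist')['frame'];s=snap('side')['frame'][115:245,160:310]
s2=cv2.imread('pics/b.png')[115:245,160:310,::-1]
L=cv2.resize(w[:,90:430],(390,440));R_=np.vstack([cv2.resize(x,(390,220)) for x in (s[20:105],s2[20:105])])
cv2.imwrite('pics/z.png',cv2.cvtColor(np.hstack([L,R_]),cv2.COLOR_RGB2BGR))
E
```

```text
time_s: 31.25
tcp_pos: [0.5356, -0.0801, 0.1733]
tool_rot: [-0.001, 0.764, 0.646, -0.001]
contact_force: [0.1, 0.3, 0.1]
grip_width: 0.0499
grip_force: 0.0
```

View pics/z.png

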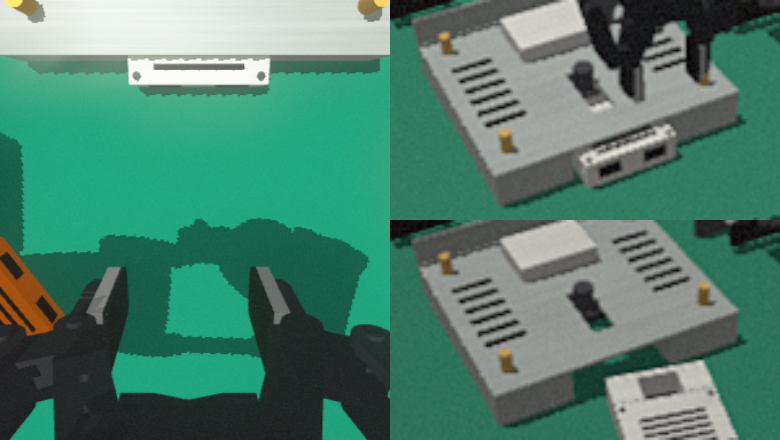

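The module sits square in the bay with about 20 mm of its back out, at (200,72) in the left view. The knob is at the same height as at the start: (583,70) now against (583,290) in the panel below, which is offset by 220. The catch is down and the arm is clear.

```bash
python3 -c "
from workcell import r
print(r.job_done())"
```

```text
the job is handed in; nothing more can be done
None
```

The module is in the bay, apparently held by the dropped catch with the buffer about 4 mm in (estimated from push force and tool travel); the bystanders were not touched, and the job is handed in, though no verdict came back.

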